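# Turn the well plate over on its draining stand

## Task

The metal well plate lies smooth side up on the draining stand, too wide to grasp. Lever it up by its overhanging front edge until it stands on its edge on the bearers at the stand's back wall, turn it, and lower it gently, without letting it fall, so that it lies flat on the two bearers with its wells facing up, centred, square and with its back edge against the back wall. Let go of it, and do not disturb the bottle standing beside the stand.

Things in the scene. Friction and masses are not known exactly. Their poses are not given: they have to be found in the camera images.
- plate: loose aluminium plate, 130 (x) by 124 (y) by 14 mm (z, thickness), 0.2 to 0.4 kg. One face smooth; the other has six wells, 26 mm wide, 8 deep, at x -32, 0, 32, y -26, 26 (solid along y = 0). Origin: centre of the well face; z points to the smooth face: up at the start, down at the end. It starts up to 12 mm from the wall, 8 mm off centre and 0.06 rad askew.
- plate_center (a point): the centre of the plate's volume, 7 mm from either face. On its edge at the wall, the plate's top is 170 mm above the bench, 55 mm above the wall, and it leans safely on the wall.
- stand: fixed draining stand, its front open to the robot's left, with a low wall at the back of two white bearers. Bearers: along x from -84 to 0 mm, tops 40 mm above the bench, 14 mm wide, at y = -45 and 45. Steel foot under them: 6 mm high, 120 wide, x = -84 to 28. Origin: on the bench, middle, straight under the line where wall face and bearer tops meet (x = 0); x points to the wall, y to its left, z up.
- wall_top (a point): middle of the top edge of the back wall's front face, 115 mm above the bench (75 above the bearers). The wall is 120 mm wide, 6 thick; its face passes x = 0 at the height of the bearer tops and leans back (to the stand's +x) by 8 degrees. Nothing stands above it.
- stand_front (a point): middle of the open front, at the bearers' front ends, level with their tops (stand x = -84, z = 40 mm). Lying at the wall, the plate sticks out 46 mm beyond this point over the bare bench, so fingers can reach under its front edge.
- buffer_bottle: white reagent bottle with a blue cap, 48 mm across, 104 mm tall, standing loose beside the stand, on the side towards the robot, 118 to 135 mm from the stand's middle line (its -y); origin at the centre of its foot, z up. Leave it alone.

How it is judged:
On the way:
1. the plate stands on its edge on the bearers, at the back wall: within 20 degrees of upright, its centre below 120 mm and within 40 mm of the wall line, for 0.2 s (angle between plate's own z axis and vertical between 1.22 and 1.92 rad and height (world z) of plate_center between 0.09 and 0.12 m and x of plate_center in the frame of stand between -0.04 and 0.04 m), for 0.2 s.
At the end, for the whole second after the job is handed in: the plate lies at rest flat (4.5 degrees) on both bearers, wells up, its centre within 15 mm of the stand's middle line, its back edge within about 15 mm of the wall, square to the stand within 0.12 rad either way round; the bottle stands within 20 mm of its place (angle between plate's own z axis and vertical above 3.06 rad and height (world z) of plate_center between 0.043 and 0.051 m and x of plate_center in the frame of stand above -0.08 m and y of plate_center in the frame of stand between -0.015 and 0.015 m and angle between the x axis of plate and the x axis of stand, either way round below 0.12 rad and linear speed of plate below 0.02 m/s and angular speed of plate below 0.1 rad/s and distance of buffer_bottle from where it was at the start of the episode below 0.02 m and angle between buffer_bottle's own z axis and vertical below 0.1 rad); the robot touches nothing.
It fails at once if the plate falls or is slammed down (it turns faster than 9 rad/s or moves faster than 1 m/s) (angular speed of plate above 9 rad/s or linear speed of plate above 1 m/s).
It fails at once if the bottle beside the stand is tipped or pushed more than 30 mm (distance of buffer_bottle from where it was at the start of the episode above 0.03 m or angle between buffer_bottle's own z axis and vertical above 0.4 rad).
It also fails if it takes over 58 s, if anything falls off the work surface, if the arm or the gripper's body presses on something with over 40 N, if the wrist force passes 120 N, or if a joint passes its speed limit or range.

## Robot

A 7-joint arm with a two-finger parallel gripper is mounted at the origin on the work surface; the furniture and walls round the work are solid. World frame = base frame: x ahead of the robot, y to its left, z up, the work surface at z = 0. Lengths are in m, angles in rad, forces in N, time in s.
With the tool pointing down it reaches from about 0.425 to 0.875 m from the base axis. Payload 8.4 kg.
Tool frame: the origin (TCP) lies midway between the tips of the shut fingers; the grasp point (between the pads) lies 19 mm behind it (env.grip_depth is the distance from the TCP to the grasp point, in m); z points along the fingers, y is the line along which they close (so a half turn about z gives the same grasp; the last joint's range is limited). The gripper opens to 87 mm and grips with 3 to 60 N. Pads are 19 mm wide; open, the fingers measure 117 mm over their backs; the gripper's body (75 mm by 190 mm) begins 51 mm behind the grasp point.
Start: joints at [-1.267, 0.333, 0.04, 1.465, -0.013, 1.343, -0.059], TCP at [0.255, 0.598, 0.223] pointing down, gripper open.
Joint ranges: [-2.58, 2.58], [-0.38, 2.09], [-1.3, 1.39], [0.25, 2.4], [-1.5, 4.64], [0.08, 2.09], [-2.65, 2.65]. Speed limits (rad/s): [2.22, 2.22, 2.79, 2.79, 3.14, 3.14, 3.14].

## Interface

Orientations are given as a unit quaternion [w, x, y, z].
In Python, from station import sensors, cams, job, env gives the robot as it stands.
- The arm moves only by the tool play_rows, never from a script. Its argument "plan" is a list of rows, each an object with "linear": the shift along the tool's x, y, z in m, a list of three; "rotation": the turn, a rotation vector about the tool's x, y, z in units of 6 degrees (1.0 is 6 degrees), a list of three; "hand": the opening, from -1 (shut) to 1 (fully open). In form: [{"linear": [x, y, z], "rotation": [ax, ay, az], "hand": hand}, ...]. A call has 1 to 8 rows; each row is the pose to reach, as a shift and turn from the pose commanded when the call began, along the tool's axes at that moment; what a row does not reach only later rows make up. A row lasts 1/12 s, in which the tool goes at most 41.7 mm and 7.16 degrees, less where a joint would pass 70% of its speed; a pose out of reach is approached as far as the arm can. A call with a gripper value outside its range is refused whole. The fingers move at their own pace and stop on an object; "force" is the grip in N (left out, the last holds). Time passes only in rows, so rows that repeat a pose let the fingers close. It gives the time, the measured TCP pose, the force, the opening and the grip force at its end, in the units of the state.
- sensors.sense(): the state, without advancing time (a new reading comes with each control period).
- cams.camera(name): name is "scene" or "top" or "wrist"; returns a dict with "img" (384x512x3 uint8, blue, green, red), "fx", "fy", "cx", "cy" (pixels), "distortion" ([k1, k2, p1, p2, k3] as OpenCV has them; the pictures are not rectified), "position" and "orientation" of the camera in the world; the wrist camera has in their place "T_tool_cam" (4x4, takes a point from camera to tool coordinates, whose origin is the TCP and whose axes are the flange's). Camera axes: x right, y down, z forward; pixel columns grow to the right and rows downward; lengths in m; the calibration is good to about 2 mm. A picture is of the moment at which its call begins: read the wrist's pose just before it. There is no depth.
- job.sign_off(): hands the job in; it is judged then, once.
The state is a dict: "t": time; "qpos": joint angles; "dq": joint speeds; "tau": joint torques, N m; "position": TCP position; "ee_rot": TCP orientation; "wrist_force": force on the tool from outside, world axes, zero at the start; "moment": the same for the moment, N m; "width": finger opening in m; "grip_force": force on a finger pad.
Only numpy, scipy, OpenCV 4.12 (cv2) and the standard library are available. Lean on these libraries where they do the work, as an engineer would, in place of code of your own. Each camera call takes 0.05 s, during which the arm holds its last target. There are 200 camera calls.

## Working session

There is one attempt and no reset: what is moved stays moved. The work goes in short steps, Python scripts to look and compute and a tool call to move; the robot and the scene stay as the last step left them, time stands still between calls to the robot, and variables do not carry over. Pictures are saved under pics/ and viewed, at most 10 in all, crops included, and the job is handed in when it is done.

Besides the shell and the picture viewer there is one more tool, called after "Emit:" by a JSON object that holds its "op" and its "data". play_rows: Moves the arm, as the interface text tells. Its arguments: {"type":"object","properties":{"plan":{"type":"array","items":{"type":"object","properties":{"linear":{"type":"array","items":{"type":"number"}},"rotation":{"type":"array","items":{"type":"number"}},"hand":{"type":"number"}}}},"force":{"type":"number"}},"required":["plan"]}

```bash
mkdir -p pics; ls; python3 - <<'E'
from station import sensors,cams,env
import cv2,numpy as np
s=sensors.sense();print({k:np.round(v,3) for k,v in s.items()})
for n in("scene","top","wrist"):
    c=cams.camera(n);cv2.imwrite(f"pics/{n}0.png",c["img"])
    print(n,{k:(np.round(v,4).tolist()) for k,v in c.items() if k!="img"})
a=[cv2.imread(f"pics/{n}0.png") for n in("scene","top")]
cv2.imwrite("pics/a0.png",cv2.resize(np.vstack(a),(512,600)) if 0 else np.hstack(a)[:, :][:, :] if 0 else a[1])
E
```

```text
pics
{'t': np.float64(0.0), 'qpos': array([-1.267,  0.334,  0.04 ,  1.466, -0.013,  1.343, -0.058]), 'dq': array([-0.   , -0.001,  0.001, -0.   ,  0.   , -0.002,  0.   ]), 'tau': array([-0.0000e+00, -6.5638e+01,  1.3350e+00, -4.0381e+01, -6.0000e-02,
        4.5000e-02,  0.0000e+00]), 'position': array([0.255, 0.598, 0.222]), 'ee_rot': array([-0.   ,  0.2  ,  0.98 , -0.001]), 'wrist_force': array([-0.554,  0.001,  0.079]), 'moment': array([0.02 , 0.026, 0.007]), 'grip_force': np.float64(0.0), 'width': np.float64(0.087)}
scene {'fx': 487.4344, 'fy': 487.4344, 'cx': 260.785, 'cy': 183.4443, 'distortion': [-0.0635, 0.0, 0.0, 0.0, 0.0], 'position': [0.3153, -0.4105, 0.7797], 'orientation': [-0.286, 0.9379, -0.1857, 0.0641]}
top {'fx': 393.2709, 'fy': 393.2709, 'cx': 252.0055, 'cy': 188.8389, 'distortion': [-0.0205, 0.0, 0.0, 0.0, 0.0], 'position': [0.3197, 0.0193, 0.9332], 'orientation': [0.0774, -0.6807, 0.7237, -0.0825]}
wrist {'fx': 312.7463, 'fy': 312.7463, 'cx': 255.0074, 'cy': 188.7106, 'distortion': [0.0051, 0.0, 0.0, 0.0, 0.0], 'T_tool_cam': [[-0.0005, -0.9628, -0.2703, 0.0748], [1.0, -0.0006, 0.0002, 0.0005], [-0.0004, -0.2703, 0.9628, -0.1611], [0.0, 0.0, 0.0, 1.0]]}
```

View pics/scene0.png

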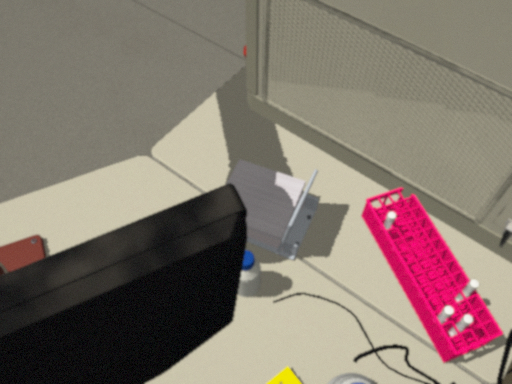

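View pics/top0.png

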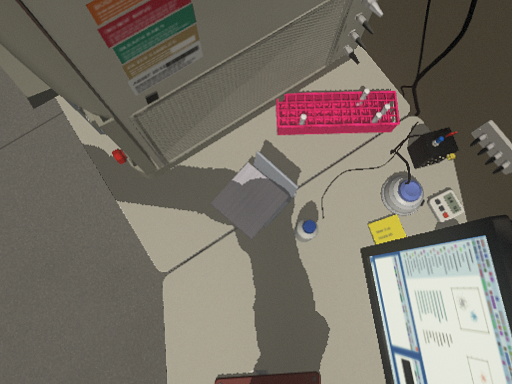

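```bash
cat > h.py <<'E'
import numpy as np,cv2
from scipy.spatial.transform import Rotation as R
from station import sensors,cams
def q2R(q): return R.from_quat([q[1],q[2],q[3],q[0]])
def cam(n):
    s=sensors.sense();c=cams.camera(n)
    if n=="wrist":
        T=np.array(c["T_tool_cam"]);Rt=q2R(s["ee_rot"]).as_matrix()
        c["R"]=Rt@T[:3,:3];c["p"]=Rt@T[:3,3]+s["position"]
    else: c["R"]=q2R(c["orientation"]).as_matrix();c["p"]=np.array(c["position"])
    c["K"]=np.array([[c["fx"],0,c["cx"]],[0,c["fy"],c["cy"]],[0,0,1]]);c["d"]=np.array(c["distortion"],float)
    return c
def onz(c,px,z):
    u=cv2.undistortPoints(np.array(px,float).reshape(-1,1,2),c["K"],c["d"]).reshape(-1,2)
    d=np.c_[u,np.ones(len(u))]@c["R"].T
    return c["p"]+d*((z-c["p"][2])/d[:,2])[:,None]
def proj(c,P):
    P=np.array(P,float).reshape(-1,3)
    return cv2.projectPoints((P-c["p"])@c["R"],np.zeros(3),np.zeros(3),c["K"],c["d"])[0].reshape(-1,2)
E
python3 - <<'E'
from h import *
c=cam("top")
print("plate z54 FL?",onz(c,[(213,203),(253,237),(293,195),(255,155)],0.054).round(3).tolist())
print("walltop",onz(c,[(257,153),(296,190)],0.115).round(3).tolist())
print("bottle cap",onz(c,[(309,226)],0.104).round(3))
print("tcp in top",proj(c,sensors.sense()["position"]))
E
```

```text
plate z54 FL? [[0.495, 0.097, 0.054], [0.412, 0.011, 0.054], [0.502, -0.086, 0.054], [0.603, -0.005, 0.054]]
walltop [[0.587, -0.008, 0.115], [0.5, -0.086, 0.115]]
bottle cap [[ 0.423 -0.108  0.104]]
tcp in top [[-78.38657106 337.17638409]]
```

View pics/wrist0.png

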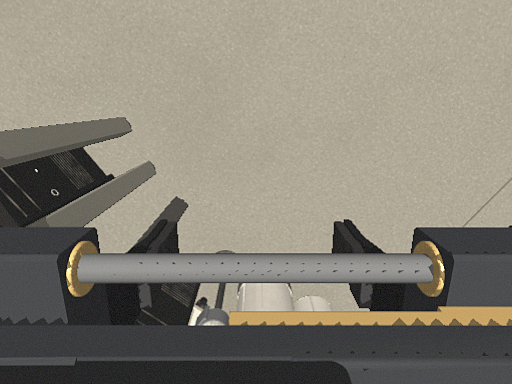

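Emit:
{"op": "play_rows", "data": {"plan": [{"linear": [-0.108,-0.111,-0.049],"rotation": [0,0,4.8],"hand": 1},{"linear": [-0.108,-0.111,-0.049],"rotation": [0,0,4.8],"hand": 1},{"linear": [-0.108,-0.111,-0.049],"rotation": [0,0,4.8],"hand": 1},{"linear": [-0.108,-0.111,-0.049],"rotation": [0,0,4.8],"hand": 1},{"linear": [-0.217,-0.222,-0.049],"rotation": [0,0,9.6],"hand": 1},{"linear": [-0.217,-0.222,-0.049],"rotation": [0,0,9.6],"hand": 1},{"linear": [-0.217,-0.222,-0.049],"rotation": [0,0,9.6],"hand": 1},{"linear": [-0.217,-0.222,-0.049],"rotation": [0,0,9.6],"hand": 1}]}}

```text
t: 0.87
position: [0.3686, 0.3051, 0.2717]
ee_rot: [0.0, 0.649, 0.761, 0.0]
wrist_force: [-0.1, -0.1, 0.9]
width: 0.0869
grip_force: 0.0
```

```bash
cat >> h.py <<'E'
def tool(psi,a,flip=1):
    "orientation: tool z = cos a along stand x, -sin a up; y = flip*(sin a, cos a); a deg"
    a=np.radians(a);sx=np.array([np.cos(psi),np.sin(psi),0]);u=np.array([0,0,1.])
    z=np.cos(a)*sx-np.sin(a)*u; y=flip*(np.sin(a)*sx+np.cos(a)*u)
    return np.c_[np.cross(y,z),y,z]
def rel(pos,Rm):
    s=sensors.sense();R0=q2R(s["ee_rot"]).as_matrix()
    print("t",round(s["t"],2),"pos",np.round(s["position"],4),"q",np.round(s["qpos"],2),"F",np.round(s["wrist_force"],1),"w",round(float(s["width"]),4))
    print(" lin",np.round(R0.T@(np.array(pos)-s["position"]),4)," rot",np.round(np.degrees(R.from_matrix(R0.T@Rm).as_rotvec())/6,2))
E
python3 - <<'E'
from h import *
rel([.48,.02,.32],tool(np.radians(-48),90))
E
```

```text
t 0.87 pos [0.3686 0.3051 0.2717] q [-1.07 -0.05  0.27  1.8   0.01  1.39 -0.64] F [-0.1 -0.1  0.9] w 0.0869
 lin [-0.2991  0.0648 -0.0483]  rot [ 0.   -0.    9.52]
```

Emit:
{"op": "play_rows", "data": {"plan": [{"linear": [-0.15,0.032,-0.048],"rotation": [0,0,4.8],"hand": 1},{"linear": [-0.15,0.032,-0.048],"rotation": [0,0,4.8],"hand": 1},{"linear": [-0.15,0.032,-0.048],"rotation": [0,0,4.8],"hand": 1},{"linear": [-0.15,0.032,-0.048],"rotation": [0,0,4.8],"hand": 1},{"linear": [-0.299,0.065,-0.048],"rotation": [0,0,9.5],"hand": 1},{"linear": [-0.299,0.065,-0.048],"rotation": [0,0,9.5],"hand": 1},{"linear": [-0.299,0.065,-0.048],"rotation": [0,0,9.5],"hand": 1},{"linear": [-0.299,0.065,-0.048],"rotation": [0,0,9.5],"hand": 1}]}}

```text
t: 1.53
position: [0.4821, 0.0203, 0.3199]
ee_rot: [0.0, 0.933, 0.359, 0.0]
wrist_force: [0.7, 0.4, 0.1]
width: 0.0872
grip_force: 0.0
```

```bash
python3 - <<'E'
from h import *
rel([.48,.02,.32],tool(np.radians(-48),90))
c=cam("wrist");cv2.imwrite("pics/w1.png",c["img"]);np.savez("w1.npz",**{k:c[k] for k in("K","d","R","p")})
E
```

```text
t 1.53 pos [0.4821 0.0203 0.3199] q [-0.75 -0.09  0.58  1.72  0.05  1.49 -1.01] F [0.7 0.4 0.1] w 0.0872
 lin [-0.0018 -0.0012 -0.0001]  rot [ 0.01 -0.01  0.01]
```

View pics/w1.png

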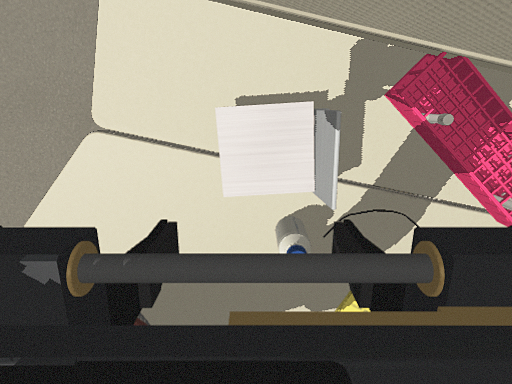

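```bash
python3 - <<'E'
import cv2
i=cv2.imread("pics/w1.png")[90:220,200:360]
cv2.imwrite("pics/w1c.png",cv2.resize(i,None,fx=4.5,fy=4.5,interpolation=cv2.INTER_NEAREST))
E
```

```text
(no output)
```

View pics/w1c.png

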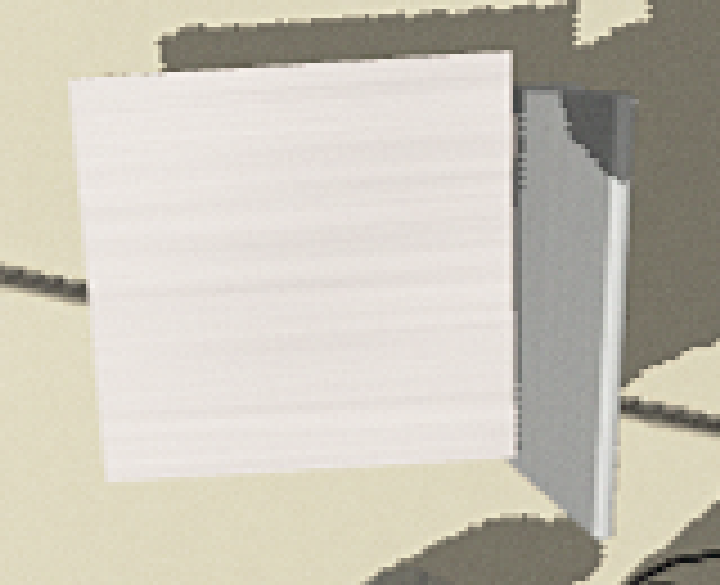

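```bash
python3 - <<'E'
from h import *
c=dict(np.load("w1.npz"))
f=lambda l:[(200+x/4.5,90+y/4.5) for x,y in l]
P=onz(c,f([(70,78),(512,52),(517,458),(107,482)]),.054)
W=onz(c,f([(614,93),(595,535)]),.115)
W2=onz(c,f([(636,95),(612,535)]),.115)
print(P.round(4),W.round(4),W2.round(4))
print("sizes",[np.linalg.norm(P[i]-P[i-1]).round(4) for i in range(4)],np.linalg.norm(W[0]-W[1]),np.linalg.norm(W[0]-W2[0]))
d=W[0]-W[1];psi=np.arctan2(d[1],d[0])-np.pi/2
sx=np.array([np.cos(psi),np.sin(psi),0]);sy=np.array([-sx[1],sx[0],0])
O=W.mean(0)-sx*.0105
print("psi",np.degrees(psi),"O",O)
e=P-O;print("plate in stand",np.c_[e@sx,e@sy].round(4));
print("centre",(e.mean(0)@sx).round(4),(e.mean(0)@sy).round(4))
p=(P[1]+P[2]-P[0]-P[3]);print("plate yaw",np.degrees(np.arctan2(p[1],p[0])))
ct=cam("top");print(proj(ct,[O+sx*.0105+sy*.06+[0,0,0],O+sx*.0105-sy*.06]))
E
```

```text
[[ 0.4958  0.104   0.054 ]
 [ 0.5879  0.0128  0.054 ]
 [ 0.5014 -0.0758  0.054 ]
 [ 0.4087  0.0153  0.054 ]] [[ 0.5907 -0.0051  0.115 ]
 [ 0.5052 -0.0864  0.115 ]] [[ 0.5941 -0.0096  0.115 ]
 [ 0.5083 -0.0898  0.115 ]]
sizes [np.float64(0.1243), np.float64(0.1296), np.float64(0.1238), np.float64(0.13)] 0.1179914495340579 0.005606697325170317
psi -46.468061605961736 O [ 0.54070786 -0.03812927  0.115     ]
plate in stand [[-0.1339  0.0653]
 [-0.0044  0.0693]
 [ 0.0002 -0.0544]
 [-0.1297 -0.0589]]
centre -0.0669 0.0053
plate yaw -44.59533312057898
[[255.13342482 151.37774455]
 [296.29662247 187.85189287]]
```

```bash
cat >> h.py <<'E'
psi=np.radians(-46.5);sx=np.array([np.cos(psi),np.sin(psi),0]);sy=np.array([-sx[1],sx[0],0]);O=np.array([.5407,-.0381,0]);UZ=np.array([0,0,1.])
pp=np.radians(-44.6);sp=np.array([np.cos(pp),np.sin(pp),0]);F=np.array([.4523,.0597,0])
def st(p): e=np.array(p)-O; return np.array([e@sx,e@sy,e[2]])
E
python3 - <<'E'
from h import *
rel(F-.09*sp+.2*UZ,tool(pp,30))
E
```

```text
t 1.63 pos [0.4825 0.0192 0.3198] q [-0.75 -0.09  0.58  1.72  0.05  1.49 -1.01] F [-0.7 -0.5 -0.4] w 0.0871
 lin [-0.001  -0.1403  0.1196]  rot [-9.99  0.31 -0.53]
```

Emit:
{"op": "play_rows", "data": {"plan": [{"linear": [0,-0.07,0.03],"rotation": [-5,0.15,-0.25],"hand": 1},{"linear": [0,-0.07,0.03],"rotation": [-5,0.15,-0.25],"hand": 1},{"linear": [0,-0.07,0.03],"rotation": [-5,0.15,-0.25],"hand": 1},{"linear": [0,-0.07,0.03],"rotation": [-5,0.15,-0.25],"hand": 1},{"linear": [0,-0.14,0.09],"rotation": [-10,0.3,-0.5],"hand": 1},{"linear": [0,-0.14,0.09],"rotation": [-10,0.3,-0.5],"hand": 1},{"linear": [0,-0.14,0.09],"rotation": [-10,0.3,-0.5],"hand": 1},{"linear": [0,-0.14,0.09],"rotation": [-10,0.3,-0.5],"hand": 1}]}}

```text
t: 2.3
position: [0.3848, 0.1305, 0.2286]
ee_rot: [0.414, 0.822, 0.348, 0.178]
wrist_force: [-0.3, -0.1, -0.3]
width: 0.0869
grip_force: 0.0
```

```bash
python3 - <<'E'
from h import *
T=tool(pp,30)
rel(F-.06*sp+.024*UZ+.0435*T[:,1],T)
E
```

```text
t 2.3 pos [0.3848 0.1305 0.2286] q [-1.   -0.08 -0.21  2.24  0.82  1.49 -2.28] F [-0.3 -0.1 -0.3] w 0.0869
 lin [-0.0045 -0.0989  0.147 ]  rot [-1.08 -0.11  0.02]
```

Emit:
{"op": "play_rows", "data": {"plan": [{"linear": [-0.002,-0.05,0.073],"rotation": [-1,-0.1,0],"hand": 1},{"linear": [-0.002,-0.05,0.073],"rotation": [-1,-0.1,0],"hand": 1},{"linear": [-0.004,-0.075,0.11],"rotation": [-1,-0.1,0],"hand": 1},{"linear": [-0.004,-0.075,0.11],"rotation": [-1,-0.1,0],"hand": 1},{"linear": [-0.004,-0.099,0.13],"rotation": [-1,-0.1,0],"hand": 1},{"linear": [-0.004,-0.099,0.13],"rotation": [-1,-0.1,0],"hand": 1}]}}

```text
t: 2.8
position: [0.4151, 0.0929, 0.0783]
ee_rot: [0.457, 0.803, 0.335, 0.184]
wrist_force: [-1.3, 0.9, -1.3]
width: 0.087
grip_force: 0.0
```

```bash
python3 - <<'E'
from h import *
T=tool(pp,30)
rel(F+.025*sp+.024*UZ+.0435*T[:,1],T)
c=cam("wrist");cv2.imwrite("pics/w2.png",c["img"])
E
```

```text
t 2.8 pos [0.4151 0.0929 0.0783] q [-1.24  0.28  0.1   2.38  0.98  1.23 -2.64] F [-1.3  0.9 -1.3] w 0.087
 lin [0.0036 0.0355 0.0913]  rot [-0.16  0.13  0.04]
```

View pics/w2.png

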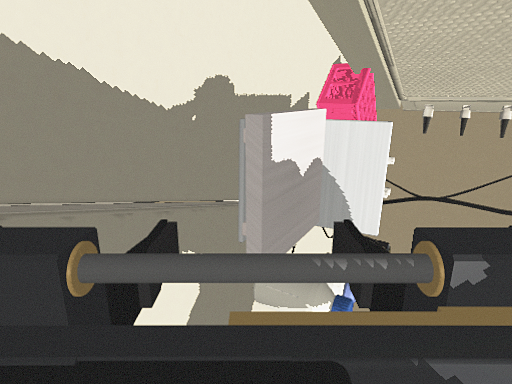

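Emit:
{"op": "play_rows", "data": {"plan": [{"linear": [0.002,0.001,0.02],"rotation": [-0.1,0.1,0],"hand": 1},{"linear": [0.0035,0.003,0.039],"rotation": [-0.1,0.1,0],"hand": 1},{"linear": [0.0035,0.003,0.039],"rotation": [-0.1,0.1,0],"hand": 1},{"linear": [0.0035,0.003,0.039],"rotation": [-0.1,0.1,0],"hand": 1}]}}

```text
t: 3.18
position: [0.4435, 0.074, 0.0624]
ee_rot: [0.459, 0.8, 0.337, 0.19]
wrist_force: [-0.3, -0.4, 0.0]
width: 0.0872
grip_force: 0.0
```

```bash
python3 - <<'E'
from h import *
T=tool(pp,30)
rel(F+.025*sp+.024*UZ+.0435*T[:,1],T)
E
```

```text
t 3.18 pos [0.4435 0.074  0.0624] q [-1.37  0.35  0.32  2.4   1.04  1.11 -2.65] F [-0.3 -0.4  0. ] w 0.0872
 lin [-0.0041  0.0313  0.0548]  rot [-0.06  0.02  0.05]
```

Emit:
{"op": "play_rows", "data": {"plan": [{"linear": [-0.001,0.008,0.014],"rotation": [0,0,0],"hand": 1},{"linear": [-0.002,0.016,0.028],"rotation": [0,0,0],"hand": 1},{"linear": [-0.003,0.024,0.042],"rotation": [0,0,0],"hand": 1},{"linear": [-0.004,0.031,0.055],"rotation": [0,0,0],"hand": 1},{"linear": [-0.004,0.031,0.055],"rotation": [0,0,0],"hand": 1}]}}

```text
t: 3.6
position: [0.4885, 0.0257, 0.0635]
ee_rot: [0.459, 0.801, 0.334, 0.188]
wrist_force: [-0.8, -0.7, -1.1]
width: 0.0875
grip_force: 0.5
```

```bash
python3 - <<'E'
from h import *
T=tool(pp,30)
rel(F+.025*sp+.024*UZ+.0435*T[:,1],T)
E
```

```text
t 3.6 pos [0.4885 0.0257 0.0635] q [-0.98  0.32  0.1   2.4   1.23  1.11 -2.65] F [-0.8 -0.7 -1.1] w 0.0875
 lin [-0.0012 -0.003  -0.0016]  rot [-0.08  0.08  0.03]
```

Emit:
{"op": "play_rows", "data": {"plan": [{"linear": [0,0.008,-0.004],"rotation": [0,0,0],"hand": 1},{"linear": [0,0.015,-0.008],"rotation": [0,0,0],"hand": 1},{"linear": [0,0.022,-0.011],"rotation": [0,0,0],"hand": 1},{"linear": [0,0.03,-0.015],"rotation": [0,0,0],"hand": 1},{"linear": [0,0.032,-0.015],"rotation": [0,0,0],"hand": 1},{"linear": [0,0.032,-0.015],"rotation": [0,0,0],"hand": 1}]}}

```text
t: 4.1
position: [0.4905, 0.027, 0.0981]
ee_rot: [0.459, 0.8, 0.337, 0.189]
wrist_force: [-1.0, 1.6, -1.5]
width: 0.0869
grip_force: 0.8
```

```bash
python3 - <<'E'
from h import *
T=tool(pp,30)
rel(F+.025*sp+.06*UZ+.0435*T[:,1],T)
c=cam("wrist");cv2.imwrite("pics/w3.png",c["img"])
E
```

```text
t 4.1 pos [0.4905 0.027  0.0981] q [-0.99  0.23  0.11  2.39  1.19  1.14 -2.55] F [-1.   1.6 -1.5] w 0.0869
 lin [-0.0035 -0.0021 -0.0027]  rot [-0.09  0.03  0.05]
```

View pics/w3.png

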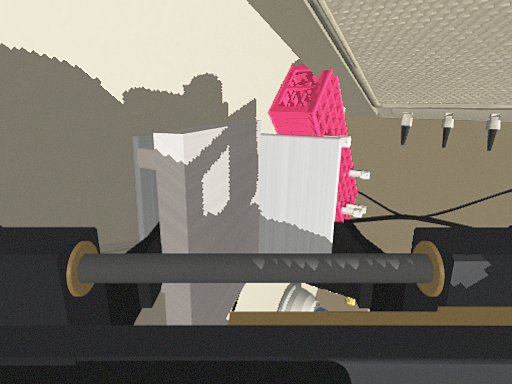

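Emit:
{"op": "play_rows", "data": {"force": 15, "plan": [{"linear": [0,0,0],"rotation": [0,0,0],"hand": 0.8},{"linear": [0,0,0],"rotation": [0,0,0],"hand": 0.6},{"linear": [0,0,0],"rotation": [0,0,0],"hand": 0.4},{"linear": [0,0,0],"rotation": [0,0,0],"hand": 0.2},{"linear": [0,0,0],"rotation": [0,0,0],"hand": 0.1},{"linear": [0,0,0],"rotation": [0,0,0],"hand": 0}]}}

```text
t: 4.65
position: [0.4902, 0.0257, 0.0972]
ee_rot: [0.459, 0.8, 0.337, 0.188]
wrist_force: [-1.5, 1.6, -0.5]
width: 0.0549
grip_force: 0.9
```

Emit:
{"op": "play_rows", "data": {"plan": [{"linear": [0,0,0],"rotation": [0,0,0],"hand": -0.1},{"linear": [0,0,0],"rotation": [0,0,0],"hand": -0.2},{"linear": [0,0,0],"rotation": [0,0,0],"hand": -0.3},{"linear": [0,0,0],"rotation": [0,0,0],"hand": -0.4},{"linear": [0,0,0],"rotation": [0,0,0],"hand": -0.45},{"linear": [0,0,0],"rotation": [0,0,0],"hand": -0.5}]}}

```text
t: 5.15
position: [0.4901, 0.0254, 0.0973]
ee_rot: [0.46, 0.8, 0.337, 0.188]
wrist_force: [-0.6, 0.2, -0.3]
width: 0.0244
grip_force: 0.8
```

```bash
python3 - <<'E'
from h import *
T=tool(pp,30)
rel(F+.025*sp+.06*UZ+.0435*T[:,1],T)
c=cam("wrist");cv2.imwrite("pics/w4.png",c["img"])
E
```

```text
t 5.15 pos [0.4901 0.0254 0.0973] q [-0.99  0.23  0.11  2.39  1.19  1.14 -2.55] F [-0.6  0.2 -0.3] w 0.0244
 lin [-0.0022 -0.0019 -0.0038]  rot [-0.08  0.06  0.07]
```

View pics/w4.png

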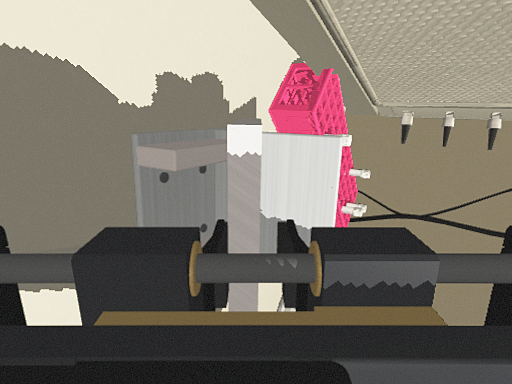

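Emit:
{"op": "play_rows", "data": {"force": 40, "plan": [{"linear": [0,0,0],"rotation": [0,0,0],"hand": -0.65},{"linear": [0,0,0],"rotation": [0,0,0],"hand": -0.8},{"linear": [0,0,0],"rotation": [0,0,0],"hand": -1},{"linear": [0,0,0],"rotation": [0,0,0],"hand": -1},{"linear": [0,0,0],"rotation": [0,0,0],"hand": -1}]}}

```text
t: 5.62
position: [0.4899, 0.0259, 0.0969]
ee_rot: [0.459, 0.8, 0.337, 0.188]
wrist_force: [-3.7, 2.4, -4.6]
width: 0.0136
grip_force: 39.7
```

```bash
python3 - <<'E'
from h import *
p=sensors.sense()["position"];print("stand",st(p).round(4))
rel([0,0,0],tool(pp,30))
c=cam("wrist");cv2.imwrite("pics/w5.png",c["img"])
E
```

```text
stand [-0.0814  0.0072  0.0969]
t 5.62 pos [0.4899 0.0259 0.0969] q [-0.99  0.23  0.11  2.39  1.19  1.14 -2.55] F [-3.7  2.4 -4.6] w 0.0136
 lin [-0.3618 -0.2542 -0.2336]  rot [-0.09  0.05  0.07]
```

```bash
cat >> h.py <<'E'
def W(x,y,z): return O+x*sx+y*sy+z*UZ
E
python3 - <<'E'
from h import *
rel(W(-.091,.007,.112),tool(pp,30))
rel(W(-.058,.004,.141),tool(psi,60))
rel(W(-.025,0,.17),tool(psi,90))
E
```

```text
t 5.67 pos [0.49   0.0259 0.0969] q [-0.99  0.23  0.11  2.39  1.19  1.14 -2.55] F [-3.   2.6 -3.8] w 0.014
 lin [-0.0001  0.0081 -0.016 ]  rot [-0.09  0.05  0.07]
t 5.67 pos [0.49   0.0259 0.0969] q [-0.99  0.23  0.11  2.39  1.19  1.14 -2.55] F [-3.   2.6 -3.8] w 0.014
 lin [-0.0044  0.0497 -0.0024]  rot [ 4.91 -0.16  0.28]
t 5.67 pos [0.49   0.0259 0.0969] q [-0.99  0.23  0.11  2.39  1.19  1.14 -2.55] F [-3.   2.6 -3.8] w 0.014
 lin [-0.0097  0.0914  0.0112]  rot [ 9.91 -0.08  0.33]
```

Emit:
{"op": "play_rows", "data": {"plan": [{"linear": [0,0.004,-0.008],"rotation": [0,0,0],"hand": -1},{"linear": [0,0.008,-0.016],"rotation": [0,0,0],"hand": -1},{"linear": [-0.001,0.018,-0.013],"rotation": [1.2,0,0.1],"hand": -1},{"linear": [-0.002,0.029,-0.009],"rotation": [2.4,-0.1,0.2],"hand": -1},{"linear": [-0.003,0.039,-0.006],"rotation": [3.6,-0.1,0.2],"hand": -1},{"linear": [-0.0045,0.05,-0.002],"rotation": [4.9,-0.15,0.3],"hand": -1},{"linear": [-0.006,0.06,0.001],"rotation": [6.1,-0.15,0.3],"hand": -1},{"linear": [-0.007,0.07,0.004],"rotation": [7.3,-0.1,0.3],"hand": -1}]}}

```text
t: 6.33
position: [0.5111, -0.0053, 0.1551]
ee_rot: [0.183, 0.911, 0.363, 0.072]
wrist_force: [-1.2, 0.7, -3.6]
width: 0.0139
grip_force: 39.9
```

```bash
python3 - <<'E'
from h import *
rel(W(-.02,0,.17),tool(psi,90))
c=cam("scene");cv2.imwrite("pics/s2.png",cv2.resize(c["img"][120:300,180:380],None,fx=3,fy=3))
E
```

```text
t 6.33 pos [ 0.5111 -0.0053  0.1551] q [-0.73 -0.07  0.38  2.12  0.47  0.98 -1.41] F [-1.2  0.7 -3.6] w 0.0139
 lin [-0.0011  0.0281 -0.0045]  rot [ 3.78  0.03 -0.  ]
```

View pics/s2.png

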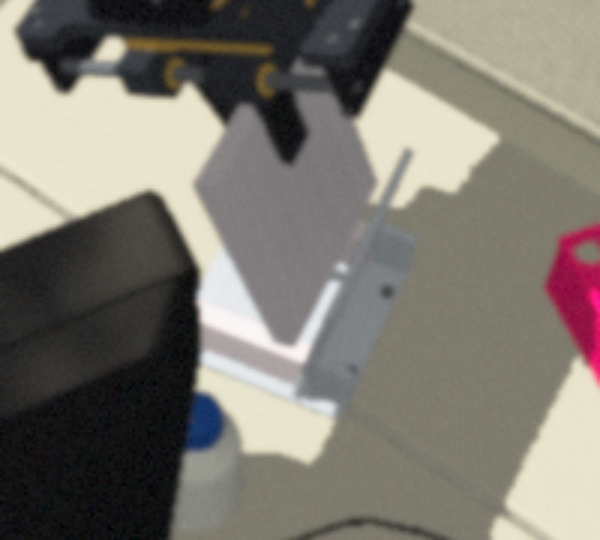

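Emit:
{"op": "play_rows", "data": {"plan": [{"linear": [0,0.007,-0.001],"rotation": [1,0,0],"hand": -1},{"linear": [0,0.014,-0.002],"rotation": [2,0,0],"hand": -1},{"linear": [-0.001,0.021,-0.003],"rotation": [3,0,0],"hand": -1},{"linear": [-0.001,0.028,-0.0045],"rotation": [3.8,0,0],"hand": -1},{"linear": [-0.001,0.028,-0.0045],"rotation": [3.8,0,0],"hand": -1},{"linear": [-0.001,0.028,-0.0045],"rotation": [3.8,0,0],"hand": -1}]}}

```text
t: 6.88
position: [0.5267, -0.0247, 0.1681]
ee_rot: [0.003, 0.93, 0.368, -0.003]
wrist_force: [-0.5, 0.3, -3.1]
width: 0.0137
grip_force: 39.9
```

```bash
python3 - <<'E'
from h import *
rel(W(-.02,0,.145),tool(psi,90))
c=cam("wrist");cv2.imwrite("pics/w6.png",c["img"])
for n in("top","scene"):
  c=cam(n);cv2.imwrite(f"pics/{n}6.png",c["img"])
E
```

```text
t 6.88 pos [ 0.5267 -0.0247  0.1681] q [-0.58  0.13  0.58  1.86 -0.07  1.18 -0.79] F [-0.5  0.3 -3.1] w 0.0137
 lin [ 0.0011 -0.0008  0.0231]  rot [ 0.03  0.08 -0.05]
```

Emit:
{"op": "play_rows", "data": {"plan": [{"linear": [0.001,0,0.008],"rotation": [0,0.1,0],"hand": -1},{"linear": [0.001,0,0.016],"rotation": [0,0.1,0],"hand": -1},{"linear": [0.001,0,0.021],"rotation": [0,0.1,0],"hand": -1},{"linear": [0.001,0,0.023],"rotation": [0,0.1,0],"hand": -1},{"linear": [0.001,0,0.023],"rotation": [0,0.1,0],"hand": -1}]}}

```text
t: 7.45
position: [0.5271, -0.0226, 0.1441]
ee_rot: [0.001, 0.929, 0.37, 0.002]
wrist_force: [0.8, 0.2, -2.1]
width: 0.0137
grip_force: 39.9
```

Emit:
{"op": "play_rows", "data": {"plan": [{"linear": [0,0,0.001],"rotation": [0,0,0],"hand": -1},{"linear": [0,0,0.002],"rotation": [0,0,0],"hand": -1},{"linear": [0,0,0.003],"rotation": [0,0,0],"hand": -1},{"linear": [0,0,0.003],"rotation": [0,0,0],"hand": -1}]}}

```text
t: 7.78
position: [0.5278, -0.0228, 0.1419]
ee_rot: [0.001, 0.929, 0.369, 0.003]
wrist_force: [0.4, -0.1, -2.6]
width: 0.0136
grip_force: 39.9
```

Emit:
{"op": "play_rows", "data": {"plan": [{"linear": [0,0,0.001],"rotation": [0,0,0],"hand": -1},{"linear": [0,0,0.002],"rotation": [0,0,0],"hand": -1},{"linear": [0,0,0.003],"rotation": [0,0,0],"hand": -1},{"linear": [0,0,0.003],"rotation": [0,0,0],"hand": -1}]}}

```text
t: 8.12
position: [0.5276, -0.0227, 0.1387]
ee_rot: [0.001, 0.929, 0.369, 0.003]
wrist_force: [0.0, -0.7, -2.9]
width: 0.0132
grip_force: 39.9
```

Emit:
{"op": "play_rows", "data": {"plan": [{"linear": [0,0,0.001],"rotation": [0,0,0],"hand": -1},{"linear": [0,0,0.002],"rotation": [0,0,0],"hand": -1},{"linear": [0,0,0.003],"rotation": [0,0,0],"hand": -1},{"linear": [0,0,0.003],"rotation": [0,0,0],"hand": -1}]}}

```text
t: 8.45
position: [0.5278, -0.0228, 0.136]
ee_rot: [0.001, 0.929, 0.369, 0.003]
wrist_force: [-0.7, 0.5, -1.0]
width: 0.0138
grip_force: 39.9
```

Emit:
{"op": "play_rows", "data": {"plan": [{"linear": [0,0,0.001],"rotation": [0,0,0],"hand": -1},{"linear": [0,0,0.0015],"rotation": [0,0,0],"hand": -1},{"linear": [0,0,0.0015],"rotation": [0,0,0],"hand": -1}]}}

```text
t: 8.7
position: [0.528, -0.0233, 0.1358]
ee_rot: [0.001, 0.929, 0.369, 0.003]
wrist_force: [-5.8, -1.8, 12.9]
width: 0.0137
grip_force: 40.0
```

Emit:
{"op": "play_rows", "data": {"plan": [{"linear": [0,-0.002,-0.02],"rotation": [0,0,0],"hand": -1},{"linear": [0,-0.005,-0.045],"rotation": [0,0,0],"hand": -1},{"linear": [0,-0.01,-0.07],"rotation": [0,0,0],"hand": -1},{"linear": [0,-0.02,-0.095],"rotation": [0,0,0],"hand": -1},{"linear": [0,-0.02,-0.1],"rotation": [0,0,-1],"hand": -1},{"linear": [0,-0.02,-0.1],"rotation": [0,0,-2],"hand": -1},{"linear": [0,-0.02,-0.1],"rotation": [0,0,-3],"hand": -1},{"linear": [0,-0.02,-0.1],"rotation": [0,0,-4],"hand": -1}]}}

```text
t: 9.37
position: [0.5135, -0.0081, 0.2345]
ee_rot: [0.001, 0.831, 0.557, 0.003]
wrist_force: [-0.9, 0.1, -3.6]
width: 0.0138
grip_force: 39.9
```

Emit:
{"op": "play_rows", "data": {"plan": [{"linear": [0,0,0],"rotation": [0,0,-1.1],"hand": -1},{"linear": [0,0,0],"rotation": [0,0,-2.2],"hand": -1},{"linear": [0,0,0],"rotation": [0,0,-3.3],"hand": -1},{"linear": [0,0,0],"rotation": [0,0,-4.4],"hand": -1},{"linear": [0,0,0],"rotation": [0,0,-5.5],"hand": -1},{"linear": [0,0,0],"rotation": [0,0,-6.6],"hand": -1},{"linear": [0,0,0],"rotation": [0,0,-7.7],"hand": -1},{"linear": [0,0,0],"rotation": [0,0,-8.8],"hand": -1}]}}

```text
t: 10.03
position: [0.5134, -0.0082, 0.2342]
ee_rot: [0.002, 0.496, 0.868, 0.002]
wrist_force: [-0.2, 0.7, -2.7]
width: 0.0138
grip_force: 39.9
```

Emit:
{"op": "play_rows", "data": {"plan": [{"linear": [0,0,0],"rotation": [0,0,-1.1],"hand": -1},{"linear": [0,0,0],"rotation": [0,0,-2.2],"hand": -1},{"linear": [0,0,0],"rotation": [0,0,-3.3],"hand": -1},{"linear": [0,0,0],"rotation": [0,0,-4.4],"hand": -1},{"linear": [0,0,0],"rotation": [0,0,-5.5],"hand": -1},{"linear": [0,0,0],"rotation": [0,0,-6.6],"hand": -1},{"linear": [0,0,0],"rotation": [0,0,-7.7],"hand": -1},{"linear": [0,0,0],"rotation": [0,0,-8.8],"hand": -1}]}}

```text
t: 10.7
position: [0.5134, -0.0082, 0.2342]
ee_rot: [0.003, 0.058, 0.998, 0.001]
wrist_force: [0.8, -0.6, -3.0]
width: 0.0141
grip_force: 39.9
```

```bash
python3 - <<'E'
from h import *
rel(W(-.04,0,.235),tool(psi,90,-1))
E
```

```text
t 10.7 pos [ 0.5134 -0.0082  0.2342] q [-0.58  0.03  0.52  1.8  -0.02  1.31  1.4 ] F [ 0.8 -0.6 -3. ] w 0.0141
 lin [ 0.0002 -0.0009 -0.0008]  rot [-0.01  0.05 -8.37]
```

Emit:
{"op": "play_rows", "data": {"plan": [{"linear": [0,0,0],"rotation": [0,0,-1.1],"hand": -1},{"linear": [0,0,0],"rotation": [0,0,-2.2],"hand": -1},{"linear": [0,0,0],"rotation": [0,0,-3.3],"hand": -1},{"linear": [0,0,0],"rotation": [0,0,-4.4],"hand": -1},{"linear": [0,0,0],"rotation": [0,0,-5.5],"hand": -1},{"linear": [0,0,0],"rotation": [0,0,-6.6],"hand": -1},{"linear": [0,0,0],"rotation": [0,0.05,-7.7],"hand": -1},{"linear": [0,0,0],"rotation": [0,0.05,-8.4],"hand": -1}]}}

```text
t: 11.37
position: [0.5135, -0.0082, 0.2342]
ee_rot: [0.0, -0.372, 0.928, -0.001]
wrist_force: [-0.4, 0.3, -3.4]
width: 0.0138
grip_force: 39.9
```

```bash
python3 - <<'E'
from h import *
for x,z,a in((-.04,.16,90),(-.02,.15,90),(-.0346,.138,75),(-.057,.13,60)):
  print(a);rel(W(x,0,z),tool(psi,a,-1))
c=cam("wrist");cv2.imwrite("pics/w7.png",c["img"])
E
```

```text
90
t 11.37 pos [ 0.5135 -0.0082  0.2342] q [-0.56  0.04  0.51  1.8  -0.02  1.31  2.28] F [-0.4  0.3 -3.4] w 0.0138
 lin [ 0.0009 -0.0004  0.0742]  rot [-0.01 -0.    0.04]
90
t 11.37 pos [ 0.5135 -0.0082  0.2342] q [-0.56  0.04  0.51  1.8  -0.02  1.31  2.28] F [-0.4  0.3 -3.4] w 0.0138
 lin [ 0.0009 -0.0204  0.0843]  rot [-0.01 -0.    0.04]
75
t 11.37 pos [ 0.5135 -0.0082  0.2342] q [-0.56  0.04  0.51  1.8  -0.02  1.31  2.28] F [-0.4  0.3 -3.4] w 0.0138
 lin [ 0.0009 -0.0057  0.0962]  rot [2.49 0.   0.04]
60
t 11.37 pos [ 0.5135 -0.0082  0.2342] q [-0.56  0.04  0.51  1.8  -0.02  1.31  2.28] F [-0.4  0.3 -3.4] w 0.0138
 lin [0.0008 0.0167 0.1042]  rot [4.99 0.01 0.04]
```

Emit:
{"op": "play_rows", "data": {"plan": [{"linear": [0.003,0,0.03],"rotation": [0,0,0],"hand": -1},{"linear": [0.003,-0.005,0.06],"rotation": [0,0,0],"hand": -1},{"linear": [0.003,-0.015,0.077],"rotation": [0,0,0],"hand": -1},{"linear": [0.003,-0.02,0.084],"rotation": [0,0,0],"hand": -1},{"linear": [0.003,-0.013,0.09],"rotation": [1.2,0,0],"hand": -1},{"linear": [0.003,-0.006,0.095],"rotation": [2.5,0,0],"hand": -1},{"linear": [0.003,0.005,0.099],"rotation": [3.7,0,0],"hand": -1},{"linear": [0.003,0.017,0.103],"rotation": [5,0,0],"hand": -1}]}}

```text
t: 12.08
position: [0.5022, -0.0007, 0.1331]
ee_rot: [0.078, -0.359, 0.909, -0.199]
wrist_force: [-0.9, -0.3, -3.7]
width: 0.0137
grip_force: 39.9
```

```bash
python3 - <<'E'
from h import *
print(st(sensors.sense()["position"]).round(4))
for x,z,a in((-.057,.128,60),(-.0758,.115,45),(-.0857,.103,35)):
  print(a);rel(W(x,-.002,z),tool(psi,a,-1))
E
```

```text
[-0.0537 -0.0022  0.1331]
60
t 12.08 pos [ 0.5022 -0.0007  0.1331] q [-0.74 -0.06  0.35  2.18  0.54  0.94  1.63] F [-0.9 -0.3 -3.7] w 0.0137
 lin [-0.0002  0.0052  0.0032]  rot [ 0.88 -0.04 -0.05]
45
t 12.08 pos [ 0.5022 -0.0007  0.1331] q [-0.74 -0.06  0.35  2.18  0.54  0.94  1.63] F [-0.9 -0.3 -3.7] w 0.0137
 lin [-0.0001  0.0277  0.0072]  rot [ 3.38 -0.05 -0.05]
35
t 12.08 pos [ 0.5022 -0.0007  0.1331] q [-0.74 -0.06  0.35  2.18  0.54  0.94  1.63] F [-0.9 -0.3 -3.7] w 0.0137
 lin [-0.      0.0417  0.0139]  rot [ 5.05 -0.06 -0.04]
```

Emit:
{"op": "play_rows", "data": {"plan": [{"linear": [0,0.005,0.003],"rotation": [0.9,0,0],"hand": -1},{"linear": [0,0.013,0.004],"rotation": [1.7,0,0],"hand": -1},{"linear": [0,0.02,0.0055],"rotation": [2.5,0,0],"hand": -1},{"linear": [0,0.028,0.007],"rotation": [3.4,0,0],"hand": -1},{"linear": [0,0.035,0.0105],"rotation": [4.2,-0.05,0],"hand": -1},{"linear": [0,0.042,0.014],"rotation": [5,-0.05,0],"hand": -1},{"linear": [0,0.042,0.014],"rotation": [5,-0.05,0],"hand": -1}]}}

```text
t: 12.67
position: [0.4783, 0.0247, 0.1001]
ee_rot: [0.169, -0.331, 0.825, -0.427]
wrist_force: [0.2, 2.0, 2.4]
width: 0.0137
grip_force: 40.0
```

```bash
python3 - <<'E'
from h import *
print(st(sensors.sense()["position"]).round(4))
for x,z,a in((-.0857,.103,35),(-.0896,.096,30)):
  print(a);rel(W(x,-.002,z),tool(psi,a,-1))
c=cam("wrist");cv2.imwrite("pics/w8.png",c["img"])
E
```

```text
[-0.0885 -0.0021  0.1001]
35
t 12.67 pos [0.4783 0.0247 0.1001] q [-0.94  0.15  0.08  2.38  1.11  1.12  0.69] F [0.2 2.  2.4] w 0.0137
 lin [-0.     -0.004   0.0006]  rot [ 0.06 -0.    0.04]
30
t 12.67 pos [0.4783 0.0247 0.1001] q [-0.94  0.15  0.08  2.38  1.11  1.12  0.69] F [0.2 2.  2.4] w 0.0137
 lin [-0.0001  0.0039  0.0015]  rot [ 0.89 -0.    0.04]
```

Emit:
{"op": "play_rows", "data": {"force": 10, "plan": [{"linear": [0,0,0],"rotation": [0,0,0],"hand": -0.68},{"linear": [0,0,0],"rotation": [0,0,0],"hand": -0.64},{"linear": [0,0,0],"rotation": [0,0,0],"hand": -0.58},{"linear": [0,0,0],"rotation": [0,0,0],"hand": -0.5},{"linear": [0,0,0.001],"rotation": [0,0,0],"hand": -0.4},{"linear": [0,0,0.002],"rotation": [0,0,0],"hand": -0.3},{"linear": [0,0,0.003],"rotation": [0,0,0],"hand": -0.2},{"linear": [0,0,0.004],"rotation": [0,0,0],"hand": -0.1}]}}

```text
t: 13.38
position: [0.4812, 0.0195, 0.0993]
ee_rot: [0.168, -0.329, 0.826, -0.425]
wrist_force: [-0.6, 0.7, -0.6]
width: 0.0346
grip_force: 0.6
```

Emit:
{"op": "play_rows", "data": {"plan": [{"linear": [0,0,0.001],"rotation": [0,0,0],"hand": 0.05},{"linear": [0,0,0.002],"rotation": [0,0,0],"hand": 0.2},{"linear": [0,0,0.003],"rotation": [0,0,0],"hand": 0.35},{"linear": [0,0,0.004],"rotation": [0,0,0],"hand": 0.5},{"linear": [0,0,0.005],"rotation": [0,0,0],"hand": 0.65},{"linear": [0,0,0.006],"rotation": [0,0,0],"hand": 0.8},{"linear": [0,0,0.007],"rotation": [0,0,0],"hand": 1},{"linear": [0,0,0.008],"rotation": [0,0,0],"hand": 1}]}}

```text
t: 14.05
position: [0.4856, 0.0149, 0.0946]
ee_rot: [0.168, -0.329, 0.826, -0.425]
wrist_force: [-0.9, -0.0, -1.2]
width: 0.0827
grip_force: 0.7
```

```bash
python3 - <<'E'
from h import *
print(st(sensors.sense()["position"]).round(4))
T=tool(psi,30,-1)
rel(W(-.105,-.002,.024)-.0435*T[:,1],T)
c=cam("wrist");cv2.imwrite("pics/w9.png",c["img"])
E
```

```text
[-0.0764 -0.0035  0.0946]
t 14.05 pos [0.4856 0.0149 0.0946] q [-0.91  0.16  0.09  2.39  1.13  1.09  0.69] F [-0.9 -0.  -1.2] w 0.0827
 lin [-0.0015  0.0308  0.0136]  rot [ 0.93 -0.04  0.01]
```

View pics/w9.png

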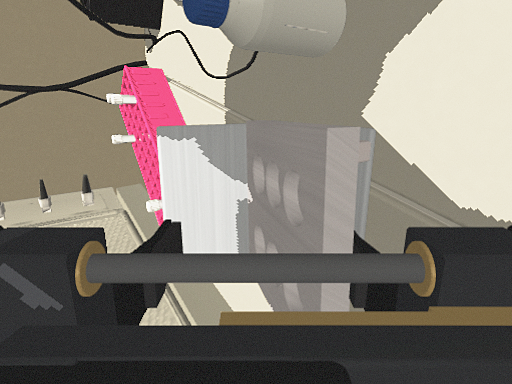

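Emit:
{"op": "play_rows", "data": {"plan": [{"linear": [0,0.004,0.001],"rotation": [0.1,0,0],"hand": 1},{"linear": [0,0.008,0.003],"rotation": [0.2,0,0],"hand": 1},{"linear": [0,0.012,0.005],"rotation": [0.4,0,0],"hand": 1},{"linear": [0,0.016,0.007],"rotation": [0.5,0,0],"hand": 1},{"linear": [0,0.02,0.009],"rotation": [0.6,0,0],"hand": 1},{"linear": [0,0.024,0.011],"rotation": [0.8,0,0],"hand": 1},{"linear": [0,0.028,0.013],"rotation": [0.9,0,0],"hand": 1},{"linear": [0,0.031,0.014],"rotation": [0.9,0,0],"hand": 1}]}}

```text
t: 14.77
position: [0.4808, 0.0197, 0.0607]
ee_rot: [0.183, -0.321, 0.805, -0.464]
wrist_force: [-0.2, -0.1, -1.1]
width: 0.087
grip_force: 0.6
```

```bash
python3 - <<'E'
from h import *
print(st(sensors.sense()["position"]).round(4))
T=tool(psi,30,-1)
rel(W(-.108,-.003,.020)-.0435*T[:,1],T)
rel(W(-.165,-.003,.020)-.0435*T[:,1],T)
E
```

```text
[-0.0832 -0.0037  0.0607]
t 14.77 pos [0.4808 0.0197 0.0607] q [-0.89  0.33 -0.    2.39  1.22  1.15  0.46] F [-0.2 -0.1 -1.1] w 0.087
 lin [-0.0007  0.0041 -0.0011]  rot [ 0.03 -0.04  0.02]
t 14.77 pos [0.4808 0.0197 0.0607] q [-0.89  0.33 -0.    2.39  1.22  1.15  0.46] F [-0.2 -0.1 -1.1] w 0.087
 lin [-0.0005  0.0328 -0.0504]  rot [ 0.03 -0.04  0.02]
```

Emit:
{"op": "play_rows", "data": {"plan": [{"linear": [0,0.002,-0.0005],"rotation": [0,0,0],"hand": 1},{"linear": [0,0.004,-0.001],"rotation": [0,0,0],"hand": 1},{"linear": [0,0.005,-0.002],"rotation": [0,0,0],"hand": 1},{"linear": [0,0.006,-0.003],"rotation": [0,0,0],"hand": 1},{"linear": [0,0.006,-0.003],"rotation": [0,0,0],"hand": 1}]}}

```text
t: 15.18
position: [0.4771, 0.0241, 0.0579]
ee_rot: [0.183, -0.321, 0.805, -0.464]
wrist_force: [0.0, -0.2, -0.6]
width: 0.0868
grip_force: 0.0
```

```bash
python3 - <<'E'
from h import *
s=sensors.sense();print(st(s["position"]).round(4),s["grip_force"],s["wrist_force"].round(1) if hasattr(s["wrist_force"],"round") else s["wrist_force"],s["moment"])
T=tool(psi,30,-1)
rel(W(-.175,-.003,.020)-.0435*T[:,1],T)
E
```

```text
[-0.0889 -0.0033  0.0579] 0.0 [ 0.  -0.2 -0.6] [ 0.79899313  0.733013   -0.00805741]
t 15.18 pos [0.4771 0.0241 0.0579] q [-0.9   0.34 -0.01  2.39  1.21  1.15  0.45] F [ 0.  -0.2 -0.6] w 0.0868
 lin [-0.0001  0.0326 -0.0555]  rot [ 0.03 -0.03  0.01]
```

Emit:
{"op": "play_rows", "data": {"plan": [{"linear": [0,0.008,-0.014],"rotation": [0,0,0],"hand": 1},{"linear": [0,0.016,-0.028],"rotation": [0,0,0],"hand": 1},{"linear": [0,0.024,-0.042],"rotation": [0,0,0],"hand": 1},{"linear": [0,0.032,-0.056],"rotation": [0,0,0],"hand": 1},{"linear": [0,0.032,-0.056],"rotation": [0,0,0],"hand": 1}]}}

```text
t: 15.6
position: [0.4321, 0.0734, 0.0581]
ee_rot: [0.184, -0.322, 0.805, -0.463]
wrist_force: [-0.2, 0.5, -0.4]
width: 0.0872
grip_force: 0.0
```

```bash
python3 - <<'E'
from h import *
s=sensors.sense();print(st(s["position"]).round(4))
rel(W(-.19,-.003,.25),tool(psi,45,-1))
c=cam("wrist");cv2.imwrite("pics/w10.png",c["img"])
E
```

```text
[-0.1557 -0.002   0.0581]
t 15.6 pos [0.4321 0.0734 0.0581] q [-1.    0.35 -0.09  2.37  1.08  1.24  0.41] F [-0.2  0.5 -0.4] w 0.0872
 lin [ 0.0013 -0.1484 -0.1264]  rot [-2.45 -0.01  0.02]
```

Emit:
{"op": "play_rows", "data": {"plan": [{"linear": [0,-0.04,-0.03],"rotation": [-0.5,0,0],"hand": 1},{"linear": [0,-0.07,-0.06],"rotation": [-1,0,0],"hand": 1},{"linear": [0,-0.1,-0.09],"rotation": [-2,0,0],"hand": 1},{"linear": [0,-0.125,-0.11],"rotation": [-2.5,0,0],"hand": 1},{"linear": [0,-0.148,-0.126],"rotation": [-3,0,0],"hand": 1},{"linear": [0,-0.148,-0.126],"rotation": [-3.5,0,0],"hand": 1}]}}

```text
t: 16.15
position: [0.4115, 0.0975, 0.2573]
ee_rot: [0.126, -0.347, 0.877, -0.306]
wrist_force: [0.6, 0.7, -0.2]
width: 0.0866
grip_force: 0.0
```

```bash
python3 - <<'E'
from h import *
rel(W(-.09,.03,.32),tool(psi,90,-1))
E
```

```text
t 16.15 pos [0.4115 0.0975 0.2573] q [-0.9  -0.23 -0.03  2.15  0.67  1.39  1.21] F [ 0.6  0.7 -0.2] w 0.0866
 lin [-0.0312 -0.1149  0.012 ]  rot [-6.44  0.08 -0.05]
```

Emit:
{"op": "play_rows", "data": {"plan": [{"linear": [-0.01,-0.03,0],"rotation": [-1.1,0,0],"hand": 1},{"linear": [-0.015,-0.06,0],"rotation": [-2.2,0,0],"hand": 1},{"linear": [-0.02,-0.09,0],"rotation": [-3.3,0,0],"hand": 1},{"linear": [-0.031,-0.115,0.006],"rotation": [-4.4,0,0],"hand": 1},{"linear": [-0.031,-0.115,0.012],"rotation": [-5.5,0.05,0],"hand": 1},{"linear": [-0.031,-0.115,0.012],"rotation": [-6.4,0.1,0],"hand": 1},{"linear": [-0.031,-0.115,0.012],"rotation": [-6.4,0.1,0],"hand": 1}]}}

```text
t: 16.73
position: [0.5004, 0.0419, 0.3121]
ee_rot: [-0.005, -0.364, 0.932, -0.004]
wrist_force: [-0.1, -0.7, -0.3]
width: 0.0868
grip_force: 0.0
```

```bash
python3 - <<'E'
from h import *
rel(W(-.09,.03,.32),tool(psi,90,-1))
c=cam("wrist");cv2.imwrite("pics/w11.png",c["img"]);np.savez("w11.npz",**{k:c[k] for k in("K","d","R","p")})
print(proj(c,[W(-.13,.062,.054),W(0,.062,.054),W(0,-.062,.054),W(-.13,-.062,.054)]).round(1).tolist())
print(c["img"][60:230:12,150:400:10].mean(2).astype(int))
hsv=cv2.cvtColor(c["img"],cv2.COLOR_BGR2HSV)
print(hsv[60:230:12,150:400:10,1])
E
```

```text
t 16.73 pos [0.5004 0.0419 0.3121] q [-0.71 -0.02  0.53  1.69  0.02  1.48  2.13] F [-0.1 -0.7 -0.3] w 0.0868
 lin [-0.004   0.0043 -0.008 ]  rot [-0.04 -0.13 -0.14]
[[287.4, 185.3], [193.8, 186.6], [187.4, 93.2], [288.5, 91.6]]
[[111 104 106 107 106 106 110 196 194 188 196 195 193 193 195 197 193 196
  196 191 198 198 194 194 197]
 [110 106  89 153  94 191 195 196 194 195 192 196 195 194 196 198 198 194
  193 196 193 194 194 193 192]
 [103 195 191 189 198 194 194 195 196 195 198 196 192 197 199 195 194 194
  194 196 193 194 194 195 195]
 [165 196 149 151 154 220 218 221 220 223 224 226 226 223 227 196 199 197
  192 195 195 193 195 195 197]
 [194 196 148 151 149 220 219 211 220 222 144 221 100 225 226 195 192 194
  196 193 197 191 194 195 193]
 [108 110 149 151 153 219 220 213 180 219 220 218 224 113 224 201 195 197
  194 194 197 196 196 193 199]
 [107 107 186 156 150 226 221 220 217 214 215 214 213 218 218  83 187 194
  198 194 195 193 197 199 195]
 [106 111 222 152 142 208 224 222 221 222 216 215 219 219 222 190 194 194
  199 157 113 177 199 194 194]
 [107 107 211 152 148 120 218 21
[... 1579 characters left out ...]
11  11  15  13  11  16  13  42  39  41
   42  39  43  42  41  44  41]
 [ 37  38   5   5   7  26  12  11  21  16  15  14  12  12  13  40  43  42
   43  43  42  43  44  44  43]
 [ 36  44   8   3   5  39  14  13  15  12  12  13  14  14  14  41  40  43
   41  43  45  43  43  43  44]
 [ 39  36  39   4  43  41  40  40  43  43  42  40  41  41  40  41  42  40
   43  41  41  40  42  40  39]
 [ 42  37  39  42  41  41  43  43  43  41  42  39  41  42  43  40  42  42
   40  41  41  40  42  42  44]
 [ 40  36  37  41  40  42  40  43  42  42  41  40  41  43  42  41  44  41
   42  39  43  42  42  38  40]
 [ 40 128  19  41  43  42  40  41  40  41  45  39  42  40  43  43  42  39
   43   7  41  45  42  39  40]]
```

```bash
python3 - <<'E'
from h import *
i=cv2.imread("pics/w11.png");c=dict(np.load("w11.npz"))
hsv=cv2.cvtColor(i,cv2.COLOR_BGR2HSV)
m=((i.mean(2)>203)&(hsv[:,:,1]<28)).astype(np.uint8)
m[:, :188]=0;m[215:]=0
m=cv2.morphologyEx(m,cv2.MORPH_OPEN,np.ones((3,3)))
cs=max(cv2.findContours(m,cv2.RETR_EXTERNAL,cv2.CHAIN_APPROX_NONE)[0],key=cv2.contourArea)
h=cv2.convexHull(cs);q=cv2.approxPolyDP(h,6,True).reshape(-1,2);print(q.tolist(),cv2.contourArea(cs))
P=onz(c,q,.054);print([st(p).round(4).tolist() for p in P])
# edge lines: right edge (plate front), top and bottom edges
r=[(x,y) for y in range(105,175) for x in [np.where(m[y])[0].max()]]
t=[(x,np.where(m[:,x])[0].min()) for x in range(215,280)]
b=[(x,np.where(m[:,x])[0].max()) for x in range(215,280)]
for n,l in(("front",r),("-y",t),("+y",b)):
  vx,vy,x0,y0=cv2.fitLine(np.array(l,np.float32),cv2.DIST_HUBER,0,.01,.01).ravel()
  A=[st(p) for p in onz(c,[(x0-30*vx,y0-30*vy),(x0,y0),(x0+30*vx,y0+30*vy)],.054)]
  print(n,np.round(A,4).tolist())
# bottle: blue cap in top view
ct=cam("top");hs=cv2.cvtColor(ct["img"],cv2.COLOR_BGR2HSV)
for f in("now","top0"):
  im=ct["img"] if f=="now" else cv2.imread("pics/top0.png");hs=cv2.cvtColor(im,cv2.COLOR_BGR2HSV)
  mm=(hs[:,:,0]>95)&(hs[:,:,0]<130)&(hs[:,:,1]>120);mm[:200]=0;mm[260:]=0;mm[:,:285]=0;mm[:,335:]=0
  ys,xs=np.where(mm);print(f,len(xs),xs.mean() if len(xs) else 0,ys.mean() if len(ys) else 0)
E
```

```text
[[295, 88], [296, 181], [204, 184], [195, 92]] 8868.5
[[-0.1382, -0.0663, 0.054], [-0.1418, 0.0561, 0.054], [-0.0144, 0.0585, 0.054], [-0.0099, -0.0634, 0.054]]
front [[-0.14, -0.0403, 0.054], [-0.1407, -0.0016, 0.054], [-0.1414, 0.0391, 0.054]]
-y [[-0.0453, -0.0641, 0.054], [-0.0838, -0.0652, 0.054], [-0.1222, -0.0662, 0.054]]
+y [[-0.0325, 0.0581, 0.054], [-0.0741, 0.0568, 0.054], [-0.1155, 0.0555, 0.054]]
now 0 0 0
top0 125 308.92 226.248
```

```bash
python3 - <<'E'
from h import *
T=tool(psi,90,-1)
rel(W(-.178,-.003,.2),T)
rel(W(-.178,-.003,.036),T)
E
```

```text
t 16.83 pos [0.499  0.0451 0.3114] q [-0.71 -0.02  0.52  1.69  0.03  1.48  2.12] F [-0.5  0.6 -0.6] w 0.0874
 lin [0.0293 0.0897 0.111 ]  rot [-0.09 -0.14 -0.09]
t 16.83 pos [0.499  0.0451 0.3114] q [-0.71 -0.02  0.52  1.69  0.03  1.48  2.12] F [-0.5  0.6 -0.6] w 0.0874
 lin [0.0269 0.0913 0.275 ]  rot [-0.09 -0.14 -0.09]
```

Emit:
{"op": "play_rows", "data": {"plan": [{"linear": [0.01,0.03,0.03],"rotation": [-0.1,-0.1,-0.1],"hand": -1},{"linear": [0.02,0.06,0.06],"rotation": [-0.1,-0.1,-0.1],"hand": -1},{"linear": [0.028,0.09,0.09],"rotation": [-0.1,-0.1,-0.1],"hand": -1},{"linear": [0.028,0.09,0.111],"rotation": [-0.1,-0.1,-0.1],"hand": -1},{"linear": [0.028,0.09,0.111],"rotation": [-0.1,-0.1,-0.1],"hand": -1},{"linear": [0.028,0.09,0.14],"rotation": [-0.1,-0.1,-0.1],"hand": -1},{"linear": [0.028,0.09,0.14],"rotation": [-0.1,-0.1,-0.1],"hand": -1},{"linear": [0.028,0.09,0.14],"rotation": [-0.1,-0.1,-0.1],"hand": -1}]}}

```text
t: 17.5
position: [0.4161, 0.0913, 0.1724]
ee_rot: [-0.002, -0.373, 0.928, 0.0]
wrist_force: [0.5, -1.1, 0.0]
width: 0.0419
grip_force: 0.0
```

```bash
python3 - <<'E'
from h import *
T=tool(psi,90,-1)
print(st(sensors.sense()["position"]))
rel(W(-.178,-.003,.036),T)
E
```

```text
[-0.179647   -0.00127504  0.17242412]
t 17.5 pos [0.4161 0.0913 0.1724] q [-0.77 -0.12  0.42  2.06  0.05  1.2   1.97] F [ 0.5 -1.1  0. ] w 0.0419
 lin [ 0.0013 -0.002   0.1364]  rot [ 0.02 -0.03  0.05]
```

Emit:
{"op": "play_rows", "data": {"plan": [{"linear": [0.001,0,0.02],"rotation": [0,0,0],"hand": -1},{"linear": [0.001,0,0.04],"rotation": [0,0,0],"hand": -1},{"linear": [0.001,0,0.06],"rotation": [0,0,0],"hand": -1},{"linear": [0.001,0,0.07],"rotation": [0,0,0],"hand": -1},{"linear": [0.001,0,0.08],"rotation": [0,0,0],"hand": -1},{"linear": [0.001,0,0.1],"rotation": [0,0,0],"hand": -1},{"linear": [0.001,0,0.12],"rotation": [0,0,0],"hand": -1},{"linear": [0.001,0,0.136],"rotation": [0,0,0],"hand": -1}]}}

```text
t: 18.17
position: [0.416, 0.0913, 0.0359]
ee_rot: [-0.001, -0.373, 0.928, 0.001]
wrist_force: [-0.7, -0.3, -0.8]
width: 0.0009
grip_force: 0.0
```

```bash
python3 - <<'E'
from h import *
print(st(sensors.sense()["position"]))
rel(W(-.150,-.003,.036),tool(psi,90,-1))
E
```

```text
[-0.17969587 -0.00134896  0.0358822 ]
t 18.17 pos [0.416  0.0913 0.0359] q [-0.76  0.07  0.46  2.21 -0.05  0.87  2.06] F [-0.7 -0.3 -0.8] w 0.0009
 lin [ 0.0018 -0.0297 -0.0002]  rot [ 0.03 -0.01  0.05]
```

Emit:
{"op": "play_rows", "data": {"plan": [{"linear": [0.003,-0.008,0],"rotation": [0,0,0],"hand": -1},{"linear": [0.003,-0.016,0],"rotation": [0,0,0],"hand": -1},{"linear": [0.003,-0.021,0],"rotation": [0,0,0],"hand": -1},{"linear": [0.003,-0.024,0],"rotation": [0,0,0],"hand": -1},{"linear": [0.003,-0.026,0],"rotation": [0,0,0],"hand": -1},{"linear": [0.003,-0.028,0],"rotation": [0,0,0],"hand": -1}]}}

```text
t: 18.67
position: [0.433, 0.0686, 0.0364]
ee_rot: [-0.001, -0.372, 0.928, 0.001]
wrist_force: [0.2, 1.5, -0.5]
width: 0.0004
grip_force: 0.0
```

Emit:
{"op": "play_rows", "data": {"plan": [{"linear": [0,-0.001,0],"rotation": [0,0,0],"hand": -1},{"linear": [0,-0.002,0],"rotation": [0,0,0],"hand": -1},{"linear": [0,-0.003,0],"rotation": [0,0,0],"hand": -1}]}}

```text
t: 18.92
position: [0.4343, 0.0666, 0.0358]
ee_rot: [-0.002, -0.373, 0.928, 0.001]
wrist_force: [-1.1, 0.7, 0.2]
width: 0.0007
grip_force: 1.0
```

Emit:
{"op": "play_rows", "data": {"plan": [{"linear": [0,-0.001,0],"rotation": [0,0,0],"hand": -1},{"linear": [0,-0.002,0],"rotation": [0,0,0],"hand": -1},{"linear": [0,-0.003,0],"rotation": [0,0,0],"hand": -1},{"linear": [0,-0.003,0],"rotation": [0,0,0],"hand": -1}]}}

```text
t: 19.25
position: [0.4364, 0.0644, 0.0357]
ee_rot: [-0.002, -0.373, 0.928, 0.001]
wrist_force: [-0.9, 1.0, 1.2]
width: 0.0008
grip_force: 1.1
```

Emit:
{"op": "play_rows", "data": {"plan": [{"linear": [0,-0.001,0],"rotation": [0,0,0],"hand": -1},{"linear": [0,-0.002,0],"rotation": [0,0,0],"hand": -1},{"linear": [0,-0.003,0],"rotation": [0,0,0],"hand": -1},{"linear": [0,-0.003,0],"rotation": [0,0,0],"hand": -1}]}}

```text
t: 19.58
position: [0.4386, 0.062, 0.0357]
ee_rot: [-0.002, -0.373, 0.928, 0.001]
wrist_force: [-1.9, 1.9, 1.0]
width: 0.0003
grip_force: 0.9
```

Emit:
{"op": "play_rows", "data": {"plan": [{"linear": [0,-0.001,0],"rotation": [0,0,0],"hand": -1},{"linear": [0,-0.002,0],"rotation": [0,0,0],"hand": -1},{"linear": [0,-0.003,0],"rotation": [0,0,0],"hand": -1},{"linear": [0,-0.003,0],"rotation": [0,0,0],"hand": -1}]}}

```text
t: 19.92
position: [0.4407, 0.0599, 0.0357]
ee_rot: [-0.002, -0.373, 0.928, 0.001]
wrist_force: [-1.2, 1.4, 2.2]
width: 0.0004
grip_force: 1.1
```

Emit:
{"op": "play_rows", "data": {"plan": [{"linear": [0,0.008,0],"rotation": [0,0,0],"hand": -1},{"linear": [0,0.016,0],"rotation": [0,0,0],"hand": -1},{"linear": [0,0.028,0],"rotation": [0,0,0],"hand": -1},{"linear": [0,0.035,-0.03],"rotation": [0,0,0],"hand": -1},{"linear": [0,0.035,-0.07],"rotation": [0,0,0],"hand": -1},{"linear": [0,0.035,-0.11],"rotation": [0,0,0],"hand": -1},{"linear": [0,0.035,-0.15],"rotation": [0,0,0],"hand": -1},{"linear": [0,0.035,-0.19],"rotation": [0,0,0],"hand": -1}]}}

```text
t: 20.58
position: [0.4162, 0.0851, 0.2278]
ee_rot: [-0.001, -0.373, 0.928, 0.001]
wrist_force: [2.2, 0.7, -0.9]
width: 0.0006
grip_force: 0.0
```

```bash
python3 - <<'E'
from h import *
rel(W(-.09,.03,.32),tool(psi,90,-1))
E
```

```text
t 20.58 pos [0.4162 0.0851 0.2278] q [-0.78 -0.17  0.43  1.98  0.07  1.32  1.96] F [ 2.2  0.7 -0.9] w 0.0006
 lin [-0.035  -0.0849 -0.0925]  rot [ 0.03 -0.02  0.04]
```

Emit:
{"op": "play_rows", "data": {"plan": [{"linear": [0,0,-0.04],"rotation": [0,0,0],"hand": -1},{"linear": [-0.01,-0.03,-0.07],"rotation": [0,0,0],"hand": -1},{"linear": [-0.03,-0.06,-0.092],"rotation": [0,0,0],"hand": -1},{"linear": [-0.035,-0.085,-0.092],"rotation": [0,0,0],"hand": -1},{"linear": [-0.035,-0.085,-0.092],"rotation": [0,0,0],"hand": -1},{"linear": [-0.035,-0.085,-0.092],"rotation": [0,0,0],"hand": -1}]}}

```text
t: 21.08
position: [0.5018, 0.0473, 0.3171]
ee_rot: [-0.002, -0.372, 0.928, 0.001]
wrist_force: [-0.7, 0.5, 0.2]
width: 0.0003
grip_force: 0.0
```

```bash
python3 - <<'E'
from h import *
c=cam("wrist");i=c["img"];cv2.imwrite("pics/w12.png",i)
hsv=cv2.cvtColor(i,cv2.COLOR_BGR2HSV)
m=((i.mean(2)>203)&(hsv[:,:,1]<28)).astype(np.uint8);m[:, :180]=0;m[215:]=0
m=cv2.morphologyEx(m,cv2.MORPH_OPEN,np.ones((3,3)))
cs=max(cv2.findContours(m,cv2.RETR_EXTERNAL,cv2.CHAIN_APPROX_NONE)[0],key=cv2.contourArea)
q=cv2.approxPolyDP(cv2.convexHull(cs),6,True).reshape(-1,2)
print(q.tolist(),[st(p).round(4).tolist() for p in onz(c,q,.054)])
b=((hsv[:,:,0]>95)&(hsv[:,:,0]<130)&(hsv[:,:,1]>120));b[200:]=0;ys,xs=np.where(b)
if len(xs): print("cap",len(xs),st(onz(c,[(xs.mean(),ys.mean())],.104)[0]))
c0=dict(np.load("w11.npz"));print("bottle expected px",proj(c,[.423,-.108,.104]))
ct=cam("top");c1=onz(ct,[(308.9,226.2)],.104)[0];print("cap at start",st(c1))
E
```

```text
[[286, 82], [285, 175], [193, 177], [186, 84]] [[-0.13, -0.0673, 0.054], [-0.1321, 0.0553, 0.054], [-0.004, 0.0583, 0.054], [-0.0014, -0.0646, 0.054]]
cap 622 [-0.02519605 -0.13110652  0.104     ]
bottle expected px [[199.4929927   13.83841491]]
cap at start [-0.03092797 -0.13409387  0.104     ]
```

```bash
python3 -c "
from station import job
print(job.sign_off())"
```

```text
the job is handed in; nothing more can be done
None
```

The job is handed in at about 21 s. The plate lies wells up on the bearers, about 1–4 mm from the wall, 4.5 mm off centre and about 1° off square. The bottle measured within about 6 mm of its start, roughly the measuring error, and the gripper was clear of everything. The sign-off gave no verdict.

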